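# Tip the burnisher out into the empty tray

### The arm

A 7-joint arm with a two-finger parallel gripper is mounted at the origin on the work surface. World frame = base frame: x ahead of the robot, y to its left, z up, the work surface at z = 0. Lengths are in m, angles in rad, forces in N, time in s.
With the tool pointing down it reaches from about 0.4 to 0.925 m from the base axis. Payload 4.1 kg.
Tool frame: the origin (TCP) lies between the finger pads; the fingertips stand 11 mm ahead of it and the grasp point (between the pads) lies 8 mm behind it; z points along the fingers, y is the line along which they close (so a half turn about z gives the same grasp; the last joint's range is limited). The gripper opens to 85 mm and grips with 20 to 120 N. Pads are 22 mm wide; open, the fingers measure 114 mm over their backs; the gripper's body (76 mm by 85 mm) begins 54 mm behind the grasp point. The pads swing forward as they close: fully open they stand 13 mm farther back than shut.
Start: joints at [-1.435, 0.398, 0.045, 1.537, -0.019, 1.207, -0.051], TCP at [0.151, 0.632, 0.242] pointing down, gripper open.
Joint ranges: [-2.82, 2.82], [-0.49, 2.23], [-1.37, 1.46], [0, 2.46], [-1.36, 4.5], [0.23, 2], [-2.94, 2.94]. Speed limits (rad/s): [2.57, 2.57, 3.14, 3.14, 3.14, 3.14, 3.14].

### API

Orientations are given as a unit quaternion [w, x, y, z].
In Python, from workcell import r gives the robot as it stands.
- The arm moves only by the tool arm_command, never from a script. Its argument "deltas" is a list of rows, each a list of 4 numbers: the shift along the world's x, y, z each as a share of 20 cm, from -1 to 1, then the turn about the world's z as a share of 90 degrees, from -1 to 1. In form: [[dx, dy, dz, roll], ...]. A call has 1 to 20 rows; each row shifts and turns the commanded pose from where the row before left it; what a row does not reach is not made up. A row lasts 1/8 s, in which the tool goes at most 62.5 mm and 10.7 degrees, less where a joint would pass 70% of its speed; a pose out of reach is approached as far as the arm can. A call with a number of a shift or a turn outside -1 to 1 is refused whole. A call with a gripper value outside its range is refused whole. "jaw" is the finger opening in mm, from 0 to 85.4, set as the call begins (left out, the last holds). The fingers move at their own pace and stop on an object; the grip force is fixed at half the most. Time passes only in rows, so rows that do not move let the fingers close. It gives the time, the measured TCP pose, the force, the opening and the grip force at its end, in the units of the state.
- r.read_state(): the state, without advancing time (a new reading comes with each control period).
- r.grab_frame(name): name is "scene" or "top" or "wrist"; returns a dict with "frame" (400x640x3 uint8, red, green, blue), "depth" (400x640 float32, m along the optical axis (not along the pixel's ray), 0 where there is no reading), "mtx" (3x3 intrinsics, pixels), "world_from_camera" (4x4, takes a point from camera to world coordinates). Camera axes: x right, y down, z forward; pixel columns grow to the right and rows downward; lengths in m; the calibration is good to about 2 mm. The wrist camera is an equidistant fisheye: a pixel r from the principal point sees the ray r / f radians off the axis. A picture is of the moment at which its call begins.
- r.finish_job(): hands the job in; it is judged then, once.
The state is a dict: "time_s": time; "joint_pos": joint angles; "joint_vel": joint speeds; "effort": joint torques, N m; "ee_pos": TCP position; "tool_rot": TCP orientation; "contact_force": force on the tool from outside, world axes, zero at the start; "torque": the same for the moment, N m; "gripper_width": finger opening in m; "gripper_force": force on a finger pad.
Only numpy, scipy, OpenCV 4.12 (cv2) and the standard library are available. Lean on these libraries where they do the work, as an engineer would, in place of code of your own. Each camera call takes 0.05 s, during which the arm holds its last target. There are 200 camera calls.

### The job

The burnisher has dropped too deep into the tilting tube: tip the tube over towards whichever tray is empty, without gripping it, lay it down gently until it rests on that tray's padded lip, and hold it there until the burnisher has slid out into the tray. Then ease the tube back upright rather than letting it swing, and let go, leaving the burnisher lying in that tray. Leave the wet brush, the trays and the other things on the bench where they are.

Things in the scene. Friction and masses are not known exactly. Their poses are not given: they have to be found in the camera images.
- stand: Fixed dark steel fork stand: base plate 110 x 90 x 12 mm with two upright fork arms (8 mm thick, 24 mm wide, tops 165 mm above the bench, their middles 30 mm either side of the centre). Origin: centre of its underside on the bench. Its x axis is parallel to the tube's pivot axis; a tray stands on its +y side and another on its -y side.
- tube: Tall clear square tube, 36 x 36 mm outside, 3 mm walls, hung between the fork arms on a free-running pivot 152 mm above the bench. Origin: on the pivot, mid-tube; x is the pivot axis, z runs along the tube to the mouth, 140 mm off. Inner floor 30 mm below the origin, then a steel counterweight down to 75 mm below. It hangs upright, tips to either side (+y or -y) by up to 2.6 rad.
- tube_mouth (a point): Centre of the tube's open mouth (inside 30 x 30 mm, red band around it). The tipped tube rights itself with 1 to 3 N at the mouth and swings violently if let go. Tipped over, its lower face comes to lie on the near padded lip of the tray on that side, 30 to 50 degrees below level depending on the tray's distance, with the mouth then inside the tray.
- burnisher: Burnisher, 90 mm long, 60 g: square wooden grip 16 x 16 x 55 mm, brass ferrule, rounded red-brown stone tip. Stands loose in the tube, grip down, about 80 mm below the mouth, too deep to grip. Origin: centre of the grip's end face; z runs to the stone tip. Polished: it begins to slide along the tube once the tube is tipped 10 to 20 degrees below level.
- tray_a: Heavy loose blue glazed tray (3 kg), 110 mm (its x) x 210 mm (its y), floor 6 mm thick, side walls 45 mm high, end walls (at y = +-102 mm) 70 mm high with a black rubber lip 8 mm thick on top. Origin: centre of its underside. One end faces the stand. One of two equal trays, either side of the stand: the brush lies in one, the other is empty.
- tray_b: The second tray, of the same form, size and frame as tray_a, on the opposite side of the stand. Which of the two lies on which side changes; the empty one is the one without the brush.
- brush: Flat lacquer brush 130 mm long, 45 mm wide, 12 mm thick, lying in one of the trays, along it; it is wet and must not be touched or hit. Origin: near its middle, on its underside.
- jar_dark: Amber jar, diameter 110 mm, 200 mm tall; bystander. Origin: at its underside.
- jar_pale: Pale clear jar, diameter 90 mm, 160 mm tall; bystander. Origin: at its underside.
- cup: Small white cup, mouth diameter 52 mm, 60 mm tall; bystander. Origin: at its underside.
- pot: Dark steel pot, diameter 120 mm, 75 mm tall; bystander. Origin: at its underside.
- spatula: Spatula 200 mm long lying on the bench; bystander. Origin: on its underside.
- weight: Steel weight 60 x 90 x 30 mm; bystander. Origin: at its underside.
- tape: Yellow disc, diameter 70 mm, 22 mm thick; bystander. Origin: at its underside.
Not all that is in view belongs to the job. What is shaped like the tray_a but green is not meant. What is shaped like the brush but blue is not meant.

How it is judged:
By the outcome, as a careful person would: the job done as asked, in the order asked, and still so for the second after the job is handed in, with the robot touching nothing.
It also fails if it takes over 61 s, if anything falls off the work surface, if the arm or the gripper's body presses on something with over 40 N, if the wrist force passes 120 N, or if a joint passes its speed limit or range.

## Working session

There is one attempt and no reset: what is moved stays moved. The work goes in short steps, Python scripts to look and compute and a tool call to move; the robot and the scene stay as the last step left them, time stands still between calls to the robot, and variables do not carry over. Pictures are saved under pics/ and viewed, at most 10 in all, crops included, and the job is handed in when it is done.

Besides the shell and the picture viewer there is one more tool, called after ">>>" by a JSON object that holds its "name" and its "arguments". arm_command: Moves the arm, as the interface text tells. Shift numbers are shares of 20 cm and turn numbers shares of 90 degrees, none past 1 either way. Its arguments: {"type":"object","properties":{"deltas":{"type":"array","items":{"type":"array","items":{"type":"number"}}},"jaw":{"type":"number"}},"required":["deltas"]}

```bash
mkdir -p pics
cat > h.py <<'E'
from workcell import r
import numpy as np, cv2
def grab(n,save=None):
    f=r.grab_frame(n)
    if save: cv2.imwrite('pics/'+save,f['frame'][:,:,::-1]); np.savez('pics/'+save[:-4],**f)
    return f
def cloud(f):
    K=f['mtx'];d=f['depth'];v,u=np.mgrid[:400,:640]
    p=np.stack([(u-K[0,2])/K[0,0]*d,(v-K[1,2])/K[1,1]*d,d],-1)
    T=np.array(f['world_from_camera']);w=p@T[:3,:3].T+T[:3,3]; w[d==0]=np.nan; return w
E
python3 - <<'E'
from h import *
a=grab('top','top.png');b=grab('scene','scene.png')
for f in(a,b): print(f['mtx'],f['world_from_camera'])
cv2.imwrite('pics/both.png',np.vstack([cv2.resize(x['frame'][:,:,::-1],(480,300)) for x in(a,b)]))
print(r.read_state())
E
```

```text
[[474.35440417   0.         321.84235389]
 [  0.         474.35440417 203.39212821]
 [  0.           0.           1.        ]] [[-0.01023989 -0.99886095  0.04660425  0.42207318]
 [-0.9999295   0.01050878  0.00552811  0.01961736]
 [-0.00601156 -0.04654436 -0.99889813  1.91428452]
 [ 0.          0.          0.          1.        ]]
[[433.42709357   0.         328.18880553]
 [  0.         433.42709357 193.95958758]
 [  0.           0.           1.        ]] [[ 0.61466519  0.66239924 -0.42826856  1.05645977]
 [ 0.78873552 -0.52241213  0.32400902 -0.38580866]
 [-0.00910936 -0.53694769 -0.84356636  1.21460876]
 [ 0.          0.          0.          1.        ]]
{'time_s': 0.1, 'joint_pos': array([-1.43499563,  0.39911958,  0.04503183,  1.53772096, -0.0187201 ,
        1.20690438, -0.05068666]), 'joint_vel': array([ 0.00191312, -0.00092851, -0.00041464, -0.00578263, -0.00086533,
       -0.0019028 ,  0.00040699]), 'effort': array([ 3.76802258e-03, -4.76261723e+01,  1.37037568e+00, -2.54949421e+01,
        1.20521002e-02,  5.04633441e-03, -9.42903739e-06]), 'ee_pos': array([0.15106222, 0.63165205, 0.24138093]), 'tool_rot': array([-5.16083316e-05,  1.17069772e-01,  9.93123315e-01, -8.63793666e-04]), 'contact_force': array([ 0.1318636 , -0.80083171, -0.58765947]), 'torque': array([-0.05321218, -0.00377294, -0.05311511]), 'gripper_force': 0.0, 'gripper_width': 0.08561595022928269}
```

View pics/top.png

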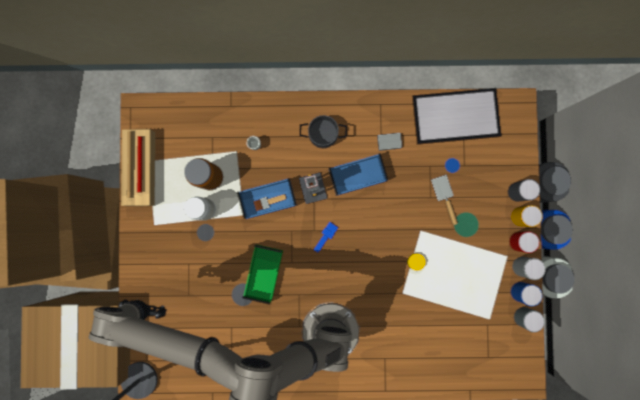

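View pics/scene.png

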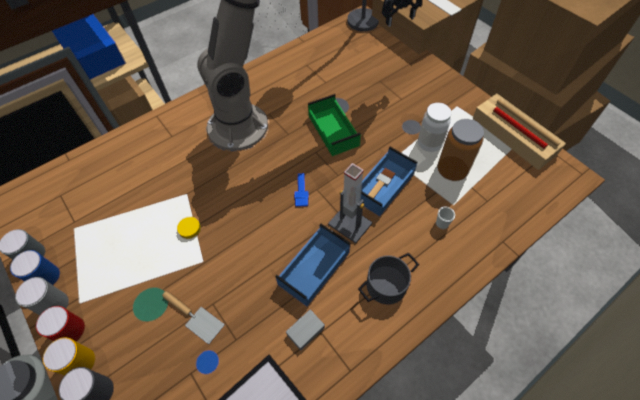

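The tray at top (265,198) / scene (387,182) holds the wet brush. The blue tray at top (358,173) / scene (313,262) is empty and is the target. The green tray (264,273) and blue brush (326,237) are decoys. Next I'll confirm this in a crop and measure.

Run:
```python
from h import *
ims=[]
for n,(u0,v0,w,h) in {'top':(230,140,170,85),'scene':(260,140,170,170)}.items():
    f=dict(np.load(f'pics/{n}.npz'));W=cloud(f);im=f['frame']
    ims.append(cv2.resize(im[v0:v0+h,u0:u0+w,::-1],None,fx=(4 if n=='top' else 3),fy=(4 if n=='top' else 3)))
    hsv=cv2.cvtColor(im,cv2.COLOR_RGB2HSV)
    m=(hsv[...,0]>98)&(hsv[...,0]<118)&(hsv[...,1]>110)&np.isfinite(W[...,2])
    ok,lab,st,c=cv2.connectedComponentsWithStats(m.astype(np.uint8))
    for i in range(1,ok):
        if st[i,4]>150:
            p=W[lab==i]; print(n,i,st[i],np.median(p,0).round(3))
            if 0.3<np.median(p[:,0])<0.8:
                print('  rect',cv2.minAreaRect(p[:,:2].astype(np.float32)))
    # tall points
    t=(W[...,2]>0.25)&(W[...,2]<0.33)&(W[...,0]>.45)&(W[...,0]<.75)&(abs(W[...,1])<.2)
    v,u=np.nonzero(t);print('tube',t.sum(),W[t].min(0),W[t].max(0),np.median(W[t],0), (u.min(),u.max(),v.min(),v.max()) if t.sum() else '')
    if t.sum()>4: print(cv2.minAreaRect(W[t][:,:2].astype(np.float32)))
    t=(W[...,2]>0.155)&(W[...,2]<0.175)&(W[...,0]>.45)&(W[...,0]<.75)&(abs(W[...,1])<.2)
    print('fork',t.sum(),cv2.minAreaRect(W[t][:,:2].astype(np.float32)) if t.sum()>4 else '')
    # rubber lips: z 60..75mm
    t=(W[...,2]>0.062)&(W[...,2]<0.08)&(W[...,0]>.4)&(W[...,0]<.85)&(abs(W[...,1])<.42)
    ok,lab,st,c=cv2.connectedComponentsWithStats(t.astype(np.uint8))
    for i in range(1,ok):
        if st[i,4]>12: print('lip',st[i],W[lab==i].mean(0).round(3),cv2.minAreaRect(W[lab==i][:,:2].astype(np.float32)))
a,b=ims
cv2.imwrite('pics/crop1.png',a[:, :680])
cv2.imwrite('pics/crop2.png',b)
```

```text
top 2 [ 331  155   55   39 1335] [ 0.627 -0.117  0.008]
  rect ((0.6228344440460205, -0.11297376453876495), (0.10549081861972809, 0.19857332110404968), 15.247625350952148)
top 4 [ 239  180   56   38 1024] [0.544 0.251 0.009]
  rect ((0.5313416123390198, 0.24763968586921692), (0.10656476020812988, 0.20337583124637604), 14.275530815124512)
top 5 [543 209  26  13 154] [ 0.472 -1.108 -0.452]
  rect ((0.46741577982902527, -1.1285066604614258), (0.05324384570121765, 0.15126821398735046), 5.884548187255859)
top 6 [314 223  23  29 238] [0.388 0.015 0.01 ]
  rect ((0.3747854232788086, 0.023186687380075455), (0.043280184268951416, 0.1287442147731781), 49.566749572753906)
top 7 [541 236  30  14 186] [ 0.314 -1.103 -0.451]
  rect ((0.31943488121032715, -1.1253266334533691), (0.16102689504623413, 0.06264034658670425), 83.53277587890625)
top 8 [511 283  18  20 174] [ 0.165 -0.722  0.062]
tube 58 [0.55248271 0.04774268 0.25122995] [0.59575849 0.08877974 0.30037459] [0.57475719 0.06830353 0.29127369] (np.int64(304), np.int64(316), np.int64(175), np.int64(188))
((0.5742639899253845, 0.067255958914756
[... 2844 characters left out ...]
73933696747), (0.07812609523534775, 0.01049065962433815), 14.038724899291992)
lip [356 216   6   7  17] [0.604 0.068 0.071] ((0.6053012013435364, 0.07013588398694992), (0.020949428901076317, 0.0064681400544941425), 87.2060546875)
lip [320 223  31  22 117] [ 0.595 -0.016  0.07 ] ((0.5949873924255371, -0.01576438546180725), (0.10813794285058975, 0.010565055534243584), 14.592374801635742)
lip [358 252  62  50 507] [0.791 0.02  0.071] ((0.7915616631507874, 0.021886087954044342), (0.18796803057193756, 0.11651767045259476), 89.37683868408203)
lip [276 274  31  25 122] [ 0.65  -0.212  0.071] ((0.6491889357566833, -0.21198135614395142), (0.10709875822067261, 0.008817031979560852), 14.86703872680664)
```

View pics/crop1.png

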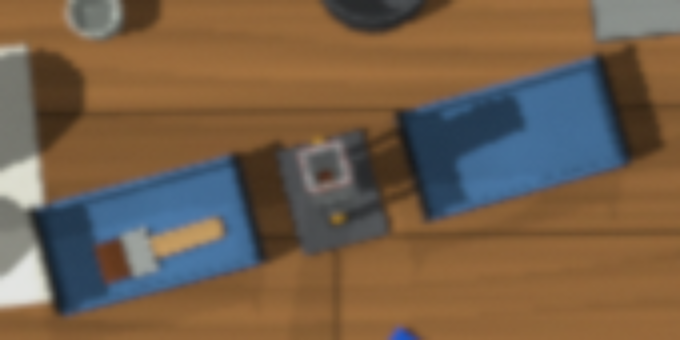

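View pics/crop2.png

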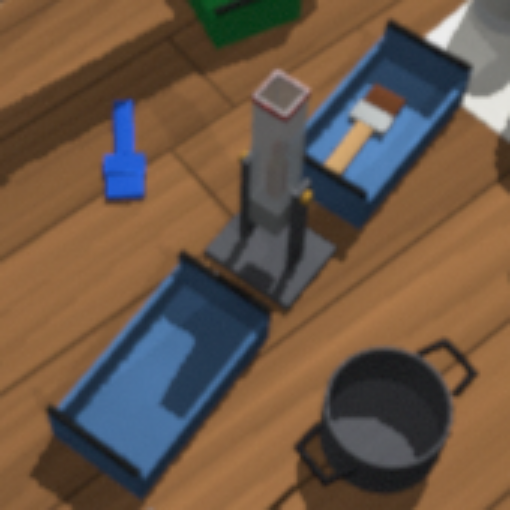

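The crop confirms it: the brush is in the left tray and the right (-y) blue tray is empty. The pivot is at about (0.574, 0.067). The tipping direction u is (0.259, -0.966), and the near lip is at s = 0.084 and z = 0.071, which gives a rest angle of about 34° below level. I'll raise the arm and go behind the tube with the fingers shut.

>>> {"name": "arm_command", "arguments": {"deltas": [[0,0,0.2,0],[0,0,0.2,0],[0,0,0.2,0],[0.127,-0.158,0,-0.043],[0.127,-0.158,0,-0.043],[0.127,-0.158,0,-0.043],[0.127,-0.158,0,-0.043],[0.127,-0.158,0,-0.043],[0.127,-0.158,0,-0.043],[0.127,-0.158,0,-0.043],[0.127,-0.158,0,-0.043],[0.127,-0.158,0,-0.043],[0.127,-0.158,0,-0.043],[0.127,-0.158,0,-0.043],[0.127,-0.158,0,-0.043],[0.127,-0.158,0,-0.043],[0.127,-0.158,0,-0.043],[0.127,-0.158,0,-0.043],[0.127,-0.158,0,-0.043]], "jaw": 0}}

```text
time_s: 2.48
ee_pos: [0.5583, 0.1245, 0.3624]
tool_rot: [0.0, 0.613, 0.79, 0.0]
contact_force: [0.4, 0.4, -0.0]
gripper_width: -0.0
gripper_force: 0.0
```

>>> {"name": "arm_command", "arguments": {"deltas": [[0,0,-0.11,0.007],[0,0,-0.11,0],[0,0,-0.11,0],[0,0,-0.11,0],[0,0,0,0]]}}

```text
time_s: 3.1
ee_pos: [0.5564, 0.1255, 0.2727]
tool_rot: [-0.001, 0.608, 0.794, -0.002]
contact_force: [-0.4, -0.3, -0.0]
gripper_width: -0.0004
gripper_force: 0.0
```

```bash
cat > plan.py <<'E'
import numpy as np
# tip-centre path (s,z) vs tilt; L = contact distance, w half finger
P=np.array([.574,.067]);u=np.array([.2588,-.9659])
def tcp(al,L=.112,w=.011,tip=.011):
    a=np.radians(al); A=np.array([np.sin(a),np.cos(a)]);n=np.array([-np.cos(a),np.sin(a)])
    p=L*A+.018*n
    g=np.clip((90-al)/15,-1,1)
    s=p[0]-w*g; z=.152+p[1]-(w*(1-abs(g))*0)
    # raise/lower so lowest-penetrating corner just touches face
    c=w if al<90 else -w
    if abs(np.cos(a))>1e-6 and al>60:
        # face z at s+c : point on face line through p with dir A
        z=.152+p[1]+(s+c-p[0])*A[1]/A[0]
    return np.r_[P+u*s, z+tip]
E
python3 - <<'E'
from h import *
from plan import tcp
f=grab('scene','s2.png');w=grab('wrist')
cv2.imwrite('pics/s2c.png',np.hstack([cv2.resize(f['frame'][100:300,240:440,::-1],(400,400)),cv2.resize(w['frame'][:,120:520,::-1],(400,400))]))
prev=tcp(0)
for al in [0,10,20,30,40,50,60,70,80,90,100,110,115,120,124,126]:
    t=tcp(al);print(al,t.round(4),((t-prev)/.2).round(3));prev=t
print(r.read_state()['ee_pos'])
E
```

```text
0 [0.5665 0.095  0.275 ] [0. 0. 0.]
10 [0.5716 0.076  0.2764] [ 0.026 -0.095  0.007]
20 [0.5767 0.057  0.2744] [ 0.025 -0.095 -0.01 ]
30 [0.5816 0.0386 0.269 ] [ 0.025 -0.092 -0.027]
40 [0.5862 0.0214 0.2604] [ 0.023 -0.086 -0.043]
50 [0.5904 0.0059 0.2488] [ 0.021 -0.077 -0.058]
60 [ 0.5939 -0.0074  0.2346] [ 0.018 -0.066 -0.071]
70 [ 0.5968 -0.0181  0.2182] [ 0.014 -0.054 -0.082]
80 [ 0.5998 -0.0294  0.2008] [ 0.015 -0.057 -0.087]
90 [ 0.603  -0.0412  0.181 ] [ 0.016 -0.059 -0.099]
100 [ 0.6053 -0.0496  0.1619] [ 0.011 -0.042 -0.095]
110 [ 0.6057 -0.0512  0.1416] [ 0.002 -0.008 -0.102]
115 [ 0.6051 -0.049   0.132 ] [-0.003  0.011 -0.048]
120 [ 0.6043 -0.046   0.1226] [-0.004  0.015 -0.047]
124 [ 0.6035 -0.043   0.1153] [-0.004  0.015 -0.036]
126 [ 0.603  -0.0414  0.1117] [-0.002  0.008 -0.018]
[0.55794944 0.12597049 0.27495771]
```

View pics/s2c.png

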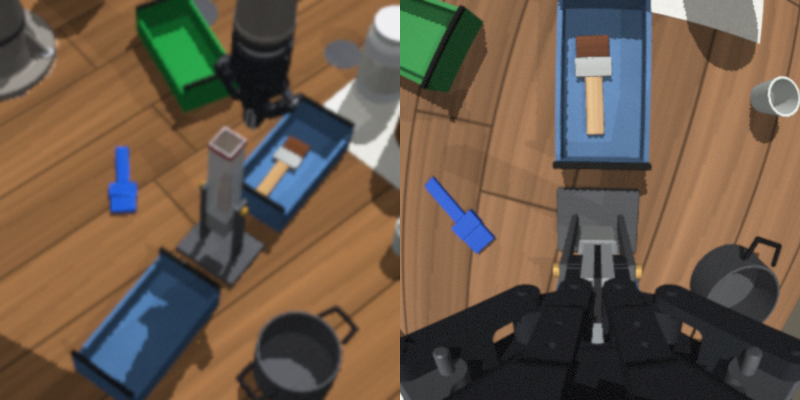

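The fingers hang behind the tube (scene crop at about (262,115)) and are aligned with it in the wrist view at (600,300). I'll make contact and tip it to about 30°.

>>> {"name": "arm_command", "arguments": {"deltas": [[0.007,-0.025,0,0],[0.007,-0.025,0,0],[0.007,-0.025,0,0],[0.007,-0.025,0,0],[0.007,-0.025,0,0],[0.007,-0.025,0.005,0],[0.0065,-0.024,0.002,0],[0.0065,-0.024,0.002,0],[0.0065,-0.024,0.002,0],[0.0065,-0.024,0.001,0],[0.0065,-0.024,-0.002,0],[0.0065,-0.024,-0.002,0],[0.0065,-0.024,-0.003,0],[0.0065,-0.024,-0.003,0],[0.0063,-0.023,-0.006,0],[0.0063,-0.023,-0.006,0],[0.0063,-0.023,-0.007,0],[0.0063,-0.023,-0.008,0]]}}

```text
time_s: 5.45
ee_pos: [0.5815, 0.0395, 0.2693]
tool_rot: [0.0, 0.607, 0.795, 0.0]
contact_force: [-0.3, 0.6, 1.0]
gripper_width: -0.0003
gripper_force: 0.4
```

```bash
cat > tilt.py <<'E'
from h import *
from plan import P,u
def tilt(name=None,n='scene'):
    f=grab(n,name);W=cloud(f);q=W-np.r_[P,.152];s=q[...,:2]@u;e=q[...,:2]@np.array([.9659,.2588])
    im=f['frame'].astype(int);h=cv2.cvtColor(f['frame'],cv2.COLOR_RGB2HSV)
    R=np.hypot(s,q[...,2])
    m=(R>.115)&(R<.155)&(abs(e)<.022)&(im[...,0]-im[...,1]>25)&((h[...,0]<8)|(h[...,0]>168))
    print('band px',m.sum()); 
    if m.sum(): print('s,z,e',np.median(s[m]).round(4),np.median(q[...,2][m]).round(4),np.median(e[m]).round(4),'tilt',np.degrees(np.arctan2(np.median(s[m]),np.median(q[...,2][m]))).round(1))
    return f
E
python3 - <<'E'
from tilt import *
f=tilt('s3.png');tilt('t3.png','top')
print(r.read_state()['ee_pos'],r.read_state()['contact_force'])
cv2.imwrite('pics/s3c.png',cv2.resize(f['frame'][100:300,240:440,::-1],(600,600)))
E
```

```text
band px 6
s,z,e 0.0648 0.1199 0.0146 tilt 28.4
band px 0
[0.58149946 0.03897093 0.26914499] [0.37529817 1.00673327 1.0621726 ]
```

View pics/s3c.png

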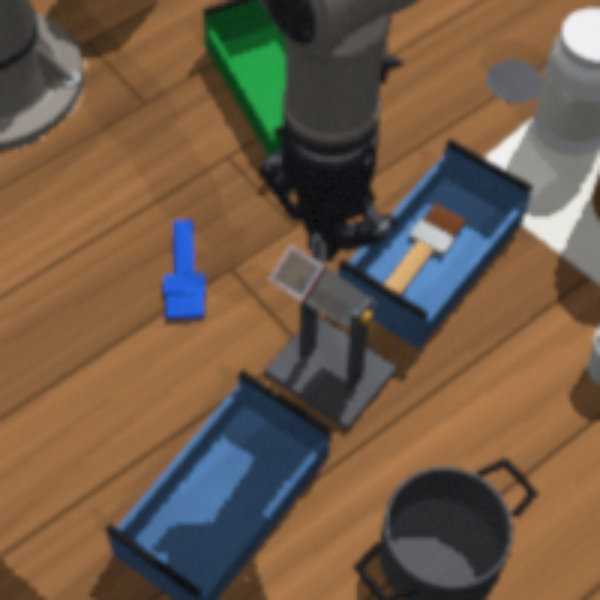

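The tube is leaning towards the empty tray with its mouth at crop (297,275), at about 29° as planned. Next I'll continue to level.

>>> {"name": "arm_command", "arguments": {"deltas": [[0.0077,-0.0287,-0.0143,0],[0.0077,-0.0287,-0.0143,0],[0.0077,-0.0287,-0.0143,0],[0.007,-0.0257,-0.0193,0],[0.007,-0.0257,-0.0193,0],[0.007,-0.0257,-0.0193,0],[0.006,-0.022,-0.0237,0],[0.006,-0.022,-0.0237,0],[0.006,-0.022,-0.0237,0],[0.0047,-0.018,-0.0273,0],[0.0047,-0.018,-0.0273,0],[0.0047,-0.018,-0.0273,0],[0.005,-0.019,-0.029,0],[0.005,-0.019,-0.029,0],[0.005,-0.019,-0.029,0],[0.0053,-0.0197,-0.033,0],[0.0053,-0.0197,-0.033,0],[0.0053,-0.0197,-0.033,0]]}}

```text
time_s: 7.8
ee_pos: [0.6029, -0.0405, 0.181]
tool_rot: [0.0, 0.607, 0.795, 0.0]
contact_force: [-0.3, 0.7, 0.8]
gripper_width: -0.0001
gripper_force: 0.7
```

Run:
```python
from tilt import *
f=tilt('s4.png');tilt('t4.png','top')
print(r.read_state()['ee_pos'],r.read_state()['contact_force'])
cv2.imwrite('pics/s4c.png',cv2.resize(f['frame'][140:290,250:400,::-1],(600,600)))
```

```text
band px 43
s,z,e 0.1377 0.0182 -0.0034 tilt 82.5
band px 0
[ 0.60252857 -0.04104976  0.18059581] [-0.72508015 -0.42656923  1.40912721]
```

View pics/s4c.png

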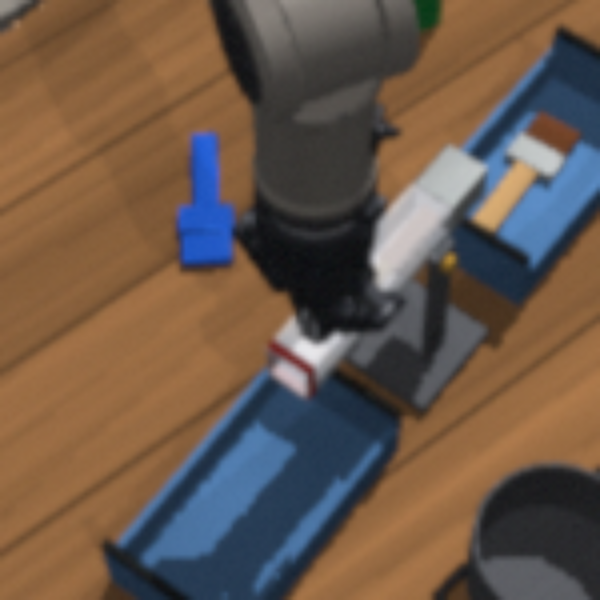

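The tube is level and its mouth (crop (292,368)) is over the empty tray's near lip. I'll lower it on to just short of the lip.

>>> {"name": "arm_command", "arguments": {"deltas": [[0.0027,-0.0105,-0.024,0],[0.0027,-0.0105,-0.024,0],[0.0027,-0.0105,-0.024,0],[0.0027,-0.0105,-0.024,0],[0.0005,-0.002,-0.0255,0],[0.0005,-0.002,-0.0255,0],[0.0005,-0.002,-0.0255,0],[0.0005,-0.002,-0.0255,0],[-0.0015,0.0055,-0.024,0],[-0.0015,0.0055,-0.024,0],[-0.002,0.0075,-0.0235,0],[-0.002,0.0075,-0.0235,0],[-0.001,0.0035,-0.009,0],[-0.001,0.0035,-0.009,0]]}}

```text
time_s: 9.65
ee_pos: [0.6035, -0.0435, 0.1191]
tool_rot: [0.0, 0.607, 0.795, -0.0]
contact_force: [0.8, -1.2, 1.8]
gripper_width: 0.0002
gripper_force: 0.7
```

>>> {"name": "arm_command", "arguments": {"deltas": [[-0.001,0.0035,-0.009,0],[-0.001,0.0035,-0.009,0],[0,0,0,0]]}}

```text
time_s: 10.02
ee_pos: [0.6031, -0.0419, 0.1154]
tool_rot: [-0.0, 0.607, 0.795, 0.0]
contact_force: [0.5, -0.9, 0.4]
gripper_width: -0.0004
gripper_force: 0.6
```

Still no lip contact in the force reading, so I'll take finer steps down.

>>> {"name": "arm_command", "arguments": {"deltas": [[0,0,-0.006,0],[0,0,-0.006,0],[0,0,0,0]]}}

```text
time_s: 10.4
ee_pos: [0.6038, -0.0425, 0.1139]
tool_rot: [0.001, 0.607, 0.795, 0.0]
contact_force: [-1.1, -0.8, 4.5]
gripper_width: -0.0001
gripper_force: 2.2
```

Run:
```python
from tilt import *
f=tilt('s5.png');g=tilt('t5.png','top')
print(r.read_state()['ee_pos'],r.read_state()['contact_force'])
cv2.imwrite('pics/s5c.png',np.hstack([cv2.resize(f['frame'][180:300,260:380,::-1],(400,400)),cv2.resize(g['frame'][140:210,310:400,::-1],(400,400))]))
```

```text
band px 40
s,z,e 0.1224 -0.0609 -0.0004 tilt 116.4
band px 0
[ 0.60380915 -0.04248545  0.11386164] [-0.11872098 -1.4107484   5.47609802]
```

View pics/s5c.png

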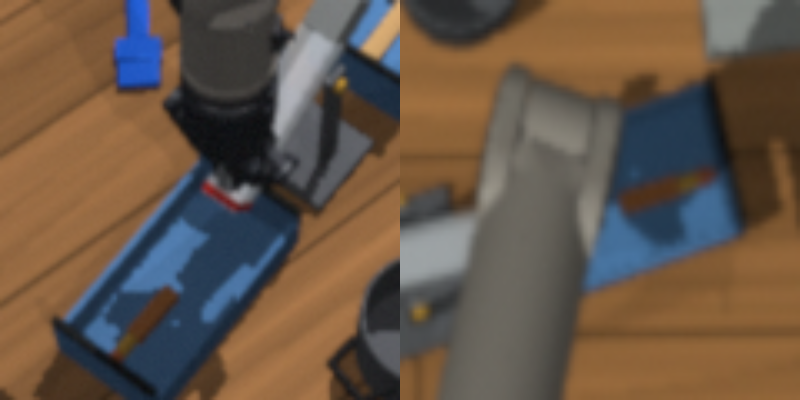

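The burnisher lies in the empty tray (left crop (145,320)) against its far end, clear of the tube. The tube rests on the lip at about 124° tilt with 5 N of contact. I'll hold briefly, then ease back along the same path.

>>> {"name": "arm_command", "arguments": {"deltas": [[0,0,0,0],[0,0,0,0],[0,0,0,0],[0,0,0,0],[0,0,0.006,0],[0,0,0.006,0],[0.001,-0.0035,0.009,0],[0.001,-0.0035,0.009,0],[0.001,-0.0035,0.009,0],[0.001,-0.0035,0.009,0],[0.002,-0.0075,0.0235,0],[0.002,-0.0075,0.0235,0],[0.0015,-0.0055,0.024,0],[0.0015,-0.0055,0.024,0],[-0.0005,0.002,0.0255,0],[-0.0005,0.002,0.0255,0],[-0.0005,0.002,0.0255,0],[-0.0005,0.002,0.0255,0]]}}

```text
time_s: 12.75
ee_pos: [0.6051, -0.0484, 0.1626]
tool_rot: [0.0, 0.607, 0.795, 0.0]
contact_force: [0.4, -1.7, 0.9]
gripper_width: 0.0004
gripper_force: 0.7
```

>>> {"name": "arm_command", "arguments": {"deltas": [[-0.0027,0.0105,0.024,0],[-0.0027,0.0105,0.024,0],[-0.0027,0.0105,0.024,0],[-0.0027,0.0105,0.024,0],[-0.0053,0.0197,0.033,0],[-0.0053,0.0197,0.033,0],[-0.0053,0.0197,0.033,0],[-0.005,0.019,0.029,0],[-0.005,0.019,0.029,0],[-0.005,0.019,0.029,0],[-0.0047,0.018,0.0273,0],[-0.0047,0.018,0.0273,0],[-0.0047,0.018,0.0273,0]]}}

```text
time_s: 14.38
ee_pos: [0.5936, -0.0052, 0.2351]
tool_rot: [-0.0, 0.607, 0.795, 0.0]
contact_force: [-0.4, 1.7, 1.3]
gripper_width: 0.0
gripper_force: 0.5
```

Run:
```python
from tilt import *
tilt('s6.png')
print(r.read_state()['ee_pos'],r.read_state()['contact_force'])
```

```text
band px 26
s,z,e 0.1081 0.09 -0.0009 tilt 50.2
[ 0.59385827 -0.00466434  0.23580174] [-1.42482096  1.30245045  1.17653384]
```

>>> {"name": "arm_command", "arguments": {"deltas": [[-0.006,0.022,0.0237,0],[-0.006,0.022,0.0237,0],[-0.006,0.022,0.0237,0],[-0.007,0.0257,0.0193,0],[-0.007,0.0257,0.0193,0],[-0.007,0.0257,0.0193,0],[-0.0077,0.0287,0.0143,0],[-0.0077,0.0287,0.0143,0],[-0.0077,0.0287,0.0143,0],[-0.0063,0.023,0.007,0],[-0.0063,0.023,0.007,0],[-0.0063,0.023,0.007,0],[-0.0063,0.023,0.007,0]]}}

```text
time_s: 16.05
ee_pos: [0.5762, 0.0584, 0.275]
tool_rot: [0.0, 0.607, 0.795, -0.0]
contact_force: [0.9, 0.0, -0.5]
gripper_width: -0.0002
gripper_force: 0.2
```

>>> {"name": "arm_command", "arguments": {"deltas": [[-0.005,0.019,0.002,0],[-0.005,0.019,0.002,0],[-0.005,0.019,0.002,0],[-0.004,0.016,0.002,0],[-0.004,0.016,0.001,0],[-0.003,0.012,0,0],[-0.003,0.012,0,0],[-0.003,0.012,0,0],[-0.003,0.012,-0.001,0],[-0.003,0.012,-0.001,0],[-0.002,0.008,-0.001,0],[-0.002,0.008,-0.001,0],[-0.002,0.008,-0.001,0],[-0.002,0.008,0,0],[-0.002,0.008,0,0],[-0.002,0.008,0,0],[-0.002,0.008,0,0]]}}

```text
time_s: 18.18
ee_pos: [0.566, 0.0993, 0.2758]
tool_rot: [0.0, 0.607, 0.795, 0.0]
contact_force: [-0.3, -0.8, 0.4]
gripper_width: 0.0001
gripper_force: 0.0
```

Run:
```python
from tilt import *
tilt('s7.png')
print(r.read_state()['ee_pos'],r.read_state()['contact_force'])
```

```text
band px 26
s,z,e 0.0219 0.1362 0.0021 tilt 9.1
[0.56593664 0.09963373 0.27572613] [-0.5978656  -0.07151696 -0.00484371]
```

The band face is at s = 0.022 (0.018 when upright), so the tube is upright and the finger is free. I'll back away, rise, and check.

>>> {"name": "arm_command", "arguments": {"deltas": [[-0.004,0.015,0,0],[-0.008,0.03,0,0],[-0.01,0.04,0,0],[-0.01,0.04,0,0],[0,0,0.1,0],[0,0,0.15,0],[0,0,0.15,0],[-0.02,0.08,0.1,0],[-0.06,0.2,0,0],[-0.06,0.2,0,0],[-0.06,0.2,0,0],[0,0,0,0],[0,0,0,0]]}}

```text
time_s: 19.85
ee_pos: [0.5196, 0.2598, 0.3757]
tool_rot: [0.0, 0.607, 0.795, -0.0]
contact_force: [0.5, -0.2, 0.5]
gripper_width: 0.0003
gripper_force: 0.0
```

Run:
```python
from tilt import *
f=tilt('s8.png');g=tilt('t8.png','top');W=cloud(g)
t=(W[...,2]>0.25)&(W[...,2]<0.32)&(abs(W[...,0]-.574)<.08)&(abs(W[...,1]-.067)<.07)
print('tube',cv2.minAreaRect(W[t][:,:2].astype(np.float32)) if t.sum()>4 else t.sum())
for n in('t8.npz','top.npz'):
    W=cloud(np.load('pics/'+n));t=(W[...,2]>0.062)&(W[...,2]<0.08)&(W[...,0]>.4)&(W[...,0]<.7)&(abs(W[...,1])<.42)
    ok,lab,st,c=cv2.connectedComponentsWithStats(t.astype(np.uint8))
    for i in range(1,ok):
        if st[i,4]>30: print('lip',W[lab==i].mean(0).round(3))
print(r.read_state()['ee_pos'],r.read_state()['time_s'])
cv2.imwrite('pics/s8c.png',np.hstack([cv2.resize(f['frame'][140:310,260:430,::-1],(400,400)),cv2.resize(g['frame'][130:230,230:400,::-1],(400,235),).repeat(1,0) if 0 else cv2.resize(g['frame'][110:280,230:400,::-1],(400,400))]))
```

```text
band px 28
s,z,e 0.0217 0.137 0.0004 tilt 9.0
band px 0
tube ((0.5747388601303101, 0.06322251260280609), (0.03689352050423622, 0.036642782390117645), 13.314676284790039)
lip [ 0.65  -0.209  0.07 ]
lip [ 0.594 -0.013  0.071]
lip [0.558 0.15  0.071]
lip [ 0.649 -0.209  0.071]
lip [ 0.595 -0.013  0.07 ]
lip [0.557 0.15  0.071]
lip [0.508 0.348 0.071]
[0.52012737 0.25875731 0.3759262 ] 19.95
```

View pics/s8c.png

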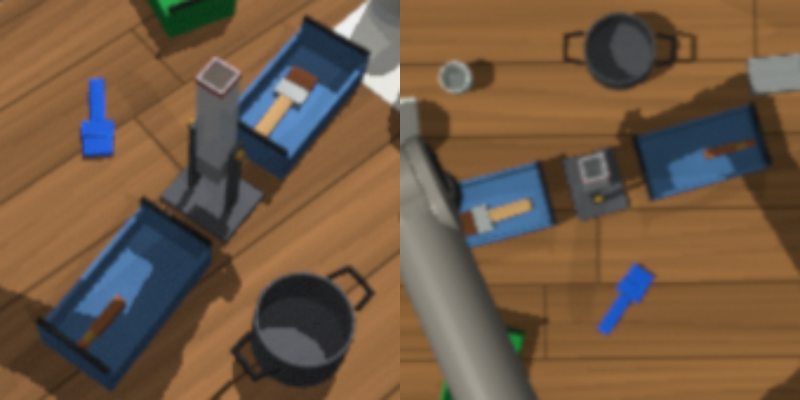

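The burnisher is in the tray at left crop (100,322). The tube is upright, and the trays and brush haven't moved. I'll let any sway settle and then hand in.

>>> {"name": "arm_command", "arguments": {"deltas": [[0,0,0,0],[0,0,0,0],[0,0,0,0],[0,0,0,0],[0,0,0,0],[0,0,0,0],[0,0,0,0],[0,0,0,0],[0,0,0,0],[0,0,0,0],[0,0,0,0],[0,0,0,0],[0,0,0,0],[0,0,0,0],[0,0,0,0],[0,0,0,0]]}}

```text
time_s: 21.95
ee_pos: [0.5196, 0.2602, 0.3758]
tool_rot: [0.0, 0.607, 0.795, 0.0]
contact_force: [0.2, -0.8, -0.1]
gripper_width: -0.0002
gripper_force: 0.0
```

Run:
```python
from tilt import *
tilt('s9.png'); print(r.finish_job())
```

```text
band px 30
s,z,e 0.0181 0.1367 -0.0026 tilt 7.5
the job is handed in; nothing more can be done
None
```

The job is handed in at about 22 s: the burnisher lies in the empty tray, the tube is back upright and released, and the last pictures showed the brush, the trays and the nearby things unmoved.

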